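Set an adjustable wrench and tighten the deck clamp nut

TASK

The brass clamp nut on the agitator deck has worked loose. Push the open adjustable wrench over it until the nut sits fully home between its jaws, then roll its knurled roller until the jaws just fit the nut, and with the wrench turn the nut clockwise until it is fully tight. Press the roller and push the handle gently, do not touch the nut itself, leave the jars and the tube rack alone, and leave the wrench lying on the nut.

Things in the scene. Friction and masses are not known exactly. Their poses are not given: they have to be found in the camera images.
- deck: fixed benchtop agitator, cream housing under a beige perforated deck 330 x 490 mm, flat deck top 60 mm above the origin (centre of the underside); x and y along the deck's short and long sides, z up
- nut_base (a point): brass hexagon nut on the deck, 30 mm across flats, 34.6 mm across corners, 16 mm high (its stud ends 20 mm above the deck), with a red mark at one corner. This point is on its axis at deck level and turns with it; x points to the corner with the red mark, z up. It turns about its axis with about 0.5 N m of friction and stays where it is left
- nut (a joint): angle of the nut, rad: grows as the nut is turned clockwise seen from above; starts between 0 and 0.15; fully tight against its solid stop at 0.70
- wrench: loose steel adjustable wrench, 0.55 kg, lying flat on the deck, head 16 mm thick. Origin on its underside at the nut seat; x points out of the mouth, the handle runs to -x, z up. Head x -60 to -19 mm, y -31 to 30 mm. The nut touches the throat when the nut's centre is at about x = -2 mm. It starts 40 to 70 mm short of the nut, pointing roughly at it
- throat (a point): middle of the end wall of the wrench's mouth, x = -19 mm, y = 0, 8 mm above the underside. Fixed jaw's inner face at y = -15 mm in the wrench's frame, jaw tips at x = +14 mm. The jaws fit the flats when the wrench's x axis lies along a corner direction of the nut (nut's x axis or 60 degree steps from it); at the start it is within 0.25 rad of one
- jaw (a joint): travel of the moving jaw (inner face at y = 20 mm minus this value, in the wrench's frame), m: 0 = fully open with a gap of 35 mm, 0.005 = gap of 30 mm; the gap is 35 mm minus this value. Starts between 0 and 0.002. Driven by the roller alone, it does not slide back under a load up to about 65 N
- roller_top (a point): top of the knurled dark roller (worm wheel) let into the wrench's head, 24 mm above the wrench's underside, i.e. 8 mm above the head, at x = -42 mm, y = 4 mm in the wrench's frame; axes as the wrench's
- roller (a joint): turn of the roller, rad. The roller is 23 mm in diameter, 22 mm long, its axis along the wrench's y. Rubbing its top towards the mouth (wrench's +x) closes the jaws, 0.9 mm per radian, i.e. about 0.078 mm per mm of rub without slip; the other way opens them. It takes about 5 N along its top, friction on the knurls about 0.9: press with 9 to 18 N
- handle_mid (a point): point on the upper face of the wrench's handle, 16 mm above its underside, on the centre line at x = -150 mm in the wrench's frame; axes as the wrench's. The handle is 22 mm wide, 2 to 16 mm above the deck, straight from x = -60 to -215 mm, then a round end of 30 mm diameter centred at x = -220 mm
- jar_red: white jar with red cap, 42 mm diameter, 55 mm tall, loose on the deck near one corner on the nut's side; origin at centre of the underside; leave alone
- jar_blue: white jar with blue cap, same size, at the other corner on the nut's side (the two swap places); leave alone
- rack: yellow tube rack 36 x 100 mm, 50 mm tall with its tubes, loose on the deck towards the other end; origin at centre of the underside, long side along its y; leave alone

How it is judged:
On the way, in this order (a step that is already met when the one before it is completed fails the run):
1. the wrench, jaws still slack, is slid home: the nut's centre is within 6 mm of the wrench's nut seat along the wrench (x of nut_base in the frame of wrench between -0.006 and 0.005 m and y of nut_base in the frame of wrench between -0.004 and 0.012 m and z of nut_base in the frame of wrench between -0.004 and 0.004 m), for 0.1 s.
2. the jaws are rolled shut on the nut (gap under 30.5 mm) (all of step 1 and value of joint jaw above 0.0045 m), for 0.2 s.
3. the nut is turned fully tight by the wrench, jaws still fitting (all of step 2 and value of joint nut above 0.65 rad), for 0.2 s.
At the end, for the whole second after the job is handed in: The nut is within 0.05 rad of its tight stop; the wrench lies flat and still on the deck with the nut home between its jaws (nut centre within 6 mm of the wrench's nut seat along the wrench), the gap under 30.5 mm (all of step 3 and angle between wrench's own z axis and vertical below 0.06 rad and linear speed of each of wrench, jar_red, jar_blue below 0.02 m/s); the robot touches nothing.
It fails at once if the robot touches the nut itself with more than 1 N (contact force between any of the arm, the fingers and nut above 1 N).
It fails at once if the roller is pressed with more than 30 N (contact force between the fingers and roller above 30 N).
It fails at once if the wrench is forced against the nut with more than 500 N (contact force between wrench and nut above 500 N).
It fails at once if a jar or the tube rack is moved more than 20 mm or tipped (distance of any of jar_red, jar_blue, rack from where it was at the start of the episode above 0.02 m or angle between any of jar_red, jar_blue, rack's own z axis and vertical above 0.3 rad).
It also fails if it takes over 72 s, if anything falls off the work surface, if the arm or the gripper's body presses on something with over 40 N, if the wrist force passes 120 N, or if a joint passes its speed limit or range.

ROBOT

A 6-joint arm with a two-finger parallel gripper is mounted at the origin on the work surface. World frame = base frame: x ahead of the robot, y to its left, z up, the work surface at z = 0. Lengths are in m, angles in rad, forces in N, time in s.
With the tool pointing down it reaches from about 0.35 to 0.85 m from the base axis. Payload 8.1 kg.
Tool frame: the origin (TCP) lies at the very end of the fingers, on their centre line; the grasp point (between the pads) lies 19 mm behind it; x points along the fingers, y is the direction in which the jaws open and shut, and the axes are right-handed (so a half turn about x gives the same grasp; the last joint's range is limited). The gripper opens to 93 mm and grips with 3 to 60 N. Pads are 15 mm wide; open, the fingers measure 128 mm over their backs; the gripper's body (75 mm by 188 mm) begins 65 mm behind the grasp point.
Start: joints at [1.206, 0.13, 1.488, -0, 1.523, -0.085], TCP at [0.166, 0.577, 0.219] pointing down, gripper open.
Joint ranges: [-2.96, 2.96], [-0.89, 2.26], [0.02, 2.5], [-1.34, 4.48], [0, 2.73], [-2.66, 2.66]. Speed limits (rad/s): [2.39, 2.39, 2.79, 3.14, 3.14, 3.14].

INTERFACE

Orientations are given as a rotation vector (axis times angle).
In Python, from plant import * gives the robot as it stands. The module is installed in compiled form; this text tells all that it offers.
- The arm moves only by the tool apply_moves, never from a script. Its argument "series" is a list of rows, each an object with "jaw": the gripper's target within -1 to 1 (shut at 1, half-way at 0, fully open at -1); "linear": the shift along the tool's x, y, z normalised to -1 to 1, where 1 is 0.6 m, a list of three; "roll": the turn about the tool's x normalised to -1 to 1, where 1 is 30 degrees. A call has 1 to 20 rows; each row is the pose to reach, as a shift and turn from the pose measured when the call began, along the tool's axes at that moment; what a row does not reach only later rows make up. A row lasts 1/8 s, in which the tool goes at most 62.5 mm and 10.7 degrees, less where a joint would pass 70% of its speed; a pose out of reach is approached as far as the arm can. A call with a number of a shift or a turn outside -1 to 1 is refused whole. A call with a gripper value outside its range is refused whole. The fingers move at their own pace and stop on an object; "force" is the grip in N (left out, the last holds). Time passes only in rows, so rows that repeat a pose let the fingers close. It gives the time, the measured TCP pose, the force and the opening at its end, in the units of the state.
- read_state(): the state, without advancing time (a new reading comes with each control period).
- read_camera(name): name is "scene" or "top"; returns a dict with "pixels" (420x560x3 uint8, blue, green, red), "intrinsics" (3x3 intrinsics, pixels), "rvec" (rotation vector, rad) and "tvec" (3), from world to camera coordinates, as OpenCV has them. Camera axes: x right, y down, z forward; pixel columns grow to the right and rows downward; lengths in m; the calibration is good to about 2 mm. A picture is of the moment at which its call begins. There is no depth.
- close_job(): hands the job in, once; it reports no verdict.
The state is a dict: "t": time; "q": joint angles; "dq": joint speeds; "joint_torque": joint torques, N m; "tool_pos": TCP position; "orientation": TCP orientation; "force": force on the tool from outside, world axes, zero at the start; "wrist_torque": the same for the moment, N m; "opening": finger opening in m.
Only numpy, scipy, OpenCV 4.12 (cv2) and the standard library are available. Lean on these libraries where they do the work, as an engineer would, in place of code of your own. Each camera call takes 0.05 s, during which the arm holds its last target. There are 200 camera calls.

## Working session

There is one attempt and no reset: what is moved stays moved. The work goes in short steps, Python scripts to look and compute and a tool call to move; the robot and the scene stay as the last step left them, time stands still between calls to the robot, and variables do not carry over. Pictures are saved under pics/ and viewed, about 8 in all and at most 12, crops included, and the job is handed in when it is done.

Besides the shell and the picture viewer there is one more tool, called after "Request:" as a command line: name --argument value ..., lists and objects as JSON in quotes. apply_moves: Moves the arm, as the interface text tells. Its arguments: {"type":"object","properties":{"series":{"type":"array"},"force":{"type":"number"}},"required":["series"]}

```bash
mkdir -p pics; python3 - <<'E'
from plant import *
import cv2,numpy as np
for n in("scene","top"):
    c=read_camera(n);cv2.imwrite(f"pics/{n}0.png",c["pixels"])
    print(n,c["intrinsics"].tolist(),c["rvec"],c["tvec"], (-cv2.Rodrigues(np.array(c["rvec"]))[0].T@np.array(c["tvec"]).ravel()))
print(read_state())
E
```

```text
scene [[406.98595180315874, 0.0, 278.1601700309962], [0.0, 406.98595180315874, 211.06965300866207], [0.0, 0.0, 1.0]] [ 1.60762278  1.68860345 -0.86728877] [ 0.00674728 -0.26641327  1.18556005] [1.12216437 0.03914912 0.46453056]
top [[379.16175388315514, 0.0, 268.0220939158386], [0.0, 379.16175388315514, 206.2607487560541], [0.0, 0.0, 1.0]] [ 2.15624829 -2.13444586  0.17618501] [-0.01929621  0.57996648  0.71839559] [ 0.46266502 -0.00680094  0.79919992]
{'t': 0.1, 'q': array([ 1.20560961e+00,  1.31123086e-01,  1.48918721e+00,  8.34291287e-07,
        1.52300785e+00, -8.54203035e-02]), 'dq': array([-0.00123827, -0.0021841 , -0.00250385, -0.00014217,  0.00030692,
       -0.00109379]), 'joint_torque': array([ 1.12941889e-03, -5.61341321e+01, -4.93096268e+01,  7.70725915e-02,
        2.91876763e-02, -7.19011018e-05]), 'tool_pos': array([0.16547905, 0.57617905, 0.21766075]), 'orientation': array([ 0.21828576,  1.56000447, -0.22093458]), 'force': array([ 0.10239933,  0.34278345, -0.20704698]), 'wrist_torque': array([-0.00262011,  0.02083478, -0.00628506]), 'opening': 0.093021942180386}
```

View pics/scene0.png

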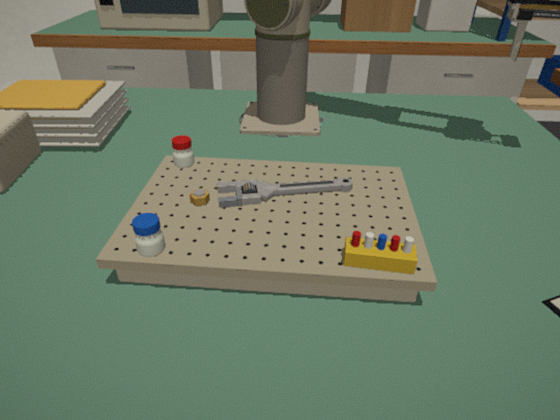

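View pics/top0.png

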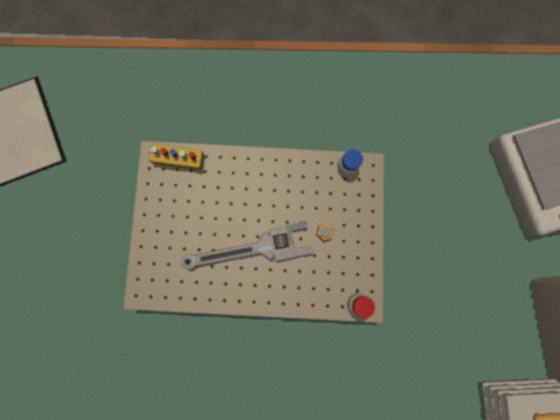

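```bash
cat > h.py <<'E'
from plant import *
import cv2,numpy as np
from scipy.spatial.transform import Rotation as Rot
def cam(n):
    c=read_camera(n); c["K"]=np.array(c["intrinsics"]); c["R"]=cv2.Rodrigues(np.array(c["rvec"]))[0]; c["t"]=np.array(c["tvec"]).ravel(); return c
def ray(c,uv):
    return -c["R"].T@c["t"], c["R"].T@np.linalg.inv(c["K"])@[uv[0],uv[1],1.]
def onz(c,uv,z):
    o,d=ray(c,uv); return o+d*(z-o[2])/d[2]
def cross(c1,u1,c2,u2):
    o1,d1=ray(c1,u1);o2,d2=ray(c2,u2)
    s=np.linalg.lstsq(np.c_[d1,-d2],o2-o1,rcond=None)[0]
    a,b=o1+s[0]*d1,o2+s[1]*d2; return (a+b)/2,np.linalg.norm(a-b)
def proj(c,p): return cv2.projectPoints(np.array(p,float).reshape(-1,3),np.array(c["rvec"]),c["t"],c["K"],None)[0].reshape(-1,2)
def crop(c,x0,y0,w,h,k,name): cv2.imwrite(name,cv2.resize(c["pixels"][y0:y0+h,x0:x0+w],None,fx=k,fy=k,interpolation=cv2.INTER_CUBIC))
def tool():
    s=read_state(); return s,Rot.from_rotvec(s["orientation"]).as_matrix()
E
python3 - <<'E'
from h import *
a=cam("top");b=cam("scene")
A=cv2.resize(a["pixels"][205:275,175:345],None,fx=4.7,fy=4.2,interpolation=cv2.INTER_CUBIC)
A=cv2.resize(a["pixels"][205:275,180:340],None,fx=5,fy=5,interpolation=cv2.INTER_CUBIC)
B=cv2.resize(b["pixels"][168:218,195:355],None,fx=5,fy=5,interpolation=cv2.INTER_CUBIC)
B=cv2.resize(b["pixels"][168:218,190:350],None,fx=5,fy=5,interpolation=cv2.INTER_CUBIC)
cv2.imwrite("pics/crop.png",np.vstack([A,B]))
s,R=tool();print(R.round(3))
# colour masks
for n,c in(("top",a),("scene",b)):
    h=cv2.cvtColor(c["pixels"],cv2.COLOR_BGR2HSV)
    for nm,lo,hi in(("brass",(12,110,80),(24,255,255)),("red",(0,180,60),(8,255,255)),("blue",(105,150,60),(125,255,255)),("yel",(20,180,80),(30,255,255))):
        k,l,st,ce=cv2.connectedComponentsWithStats(cv2.inRange(h,lo,hi))
        for i in range(1,k):
            if st[i,4]>10 and 100<ce[i,0]<430 and ce[i,1]>130: print(n,nm,st[i],ce[i].round(1),onz(c,ce[i],.07).round(3))
E
```

```text
[[-0.     0.276  0.961]
 [-0.001  0.961 -0.276]
 [-1.    -0.001 -0.   ]]
top brass [149 143  54  26 749] [176.5 156.6] [0.674 0.169 0.07 ]
top brass [317 223  17  18 115] [324.7 231.9] [ 0.527 -0.123  0.07 ]
top red [161 149   6   6  20] [163.2 151.4] [0.684 0.196 0.07 ]
top red [189 152   6   7  17] [191.6 155.1] [0.677 0.139 0.07 ]
top red [354 297  20  21 302] [363.4 306.6] [ 0.388 -0.194  0.07 ]
top blue [171 151   5   5  15] [173.3 152.9] [0.681 0.176 0.07 ]
top blue [343 150  19  19 276] [352.  159.2] [ 0.673 -0.179  0.07 ]
scene brass [190 190  19  16 185] [199.4 198.9] [ 0.533 -0.122  0.07 ]
scene brass [ 343  237   75   37 1774] [379.5 257.1] [0.67 0.17 0.07]
scene red [172 136  19  14 198] [180.8 142.1] [ 0.31  -0.209  0.07 ]
scene red [352 231   8  15  75] [355.9 237.5] [0.626 0.141 0.07 ]
scene red [390 236  10  15  89] [394.7 242.8] [0.636 0.198 0.07 ]
scene blue [132 213  27  23 492] [145.6 223.9] [ 0.61  -0.193  0.07 ]
scene blue [377 234  10  15  97] [381.4 241.1] [0.633 0.179 0.07 ]
scene yel [ 344  238   73   35 1471] [379.3 257.6] [0.671 0.17  0.07 ]
```

View pics/crop.png

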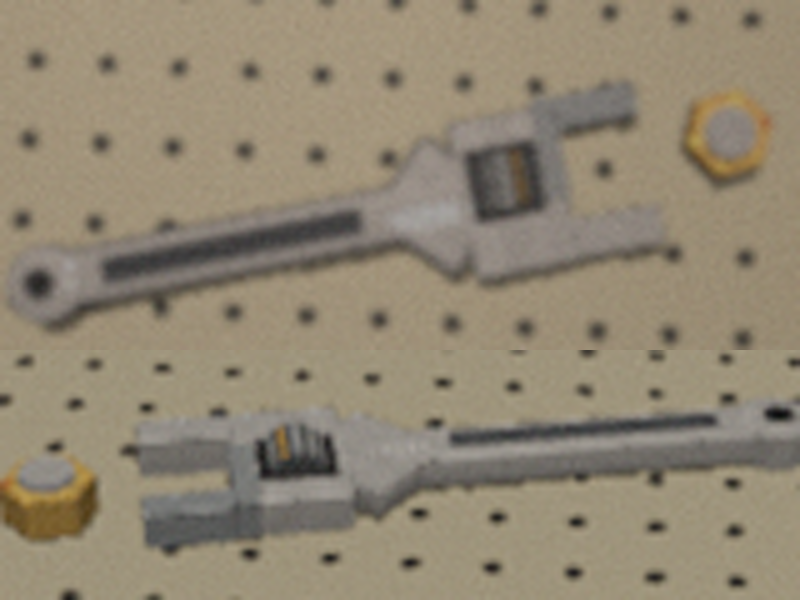

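```bash
python3 - <<'E'
from h import *
a=cam("top");b=cam("scene")
P=lambda x,y:(x/5+180-.4,y/5+205-.4)
Q=lambda x,y:(x/5+190-.4,(y-350)/5+168-.4)
for n,u,v in(("hole",P(38,284),Q(778,413)),("stud",P(730,133),Q(47,472)),("slotL",P(105,269),Q(714,420)),("slotR",P(358,222),Q(453,438)),("roller",P(505,180),Q(295,452))):
    print(n,*cross(a,u,b,v),"top@.076",onz(a,u,.076),"sc@.076",onz(b,v,.076))
for nm,pts in (("corner",[(766,122)]),("nutbb",[(688,140),(728,184),(726,88),(768,135)])):
    print(nm,[onz(a,P(*p),.076)[:2].round(4) for p in pts])
# red mark + grey stud centroid by mask
im=a["pixels"];h=cv2.cvtColor(im,cv2.COLOR_BGR2HSV)
print(h[226:236,328:338,0]);print(h[226:236,328:338,1])
E
```

```text
hole [0.46849866 0.13757384 0.07886832] 4.777120418223891e-05 top@.076 [0.46852109 0.13812428 0.076     ] sc@.076 [0.46362983 0.13833065 0.076     ]
stud [ 0.52771302 -0.12273678  0.08098586] 0.0004666414317978185 top@.076 [ 0.52820442 -0.12377673  0.076     ] sc@.076 [ 0.52001186 -0.12459413  0.076     ]
slotL [0.47432834 0.11319382 0.07843289] 0.0009143787742751154 top@.076 [0.47435925 0.11313391 0.076     ] sc@.076 [0.47012695 0.11412873 0.076     ]
slotR [0.49281411 0.01806185 0.07860182] 0.00030064731548650565 top@.076 [0.49293074 0.01800088 0.076     ] sc@.076 [0.48855531 0.01807047 0.076     ]
roller [ 0.50907879 -0.03747009  0.08072175] 5.898260958757309e-05 top@.076 [ 0.50938669 -0.03770122  0.076     ] sc@.076 [ 0.50153591 -0.03838271  0.076     ]
corner [array([ 0.5326, -0.1377])]
nutbb [array([ 0.5254, -0.1077]), array([ 0.5087, -0.1227]), array([ 0.5455, -0.1225]), array([ 0.5276, -0.1383])]
[[17 18 18 18 17 19 19 18 19 20]
 [17 17 18 19 18 17 17 19 21 19]
 [13 16 17 17 16 15 16 19 21 21]
 [13 15 16 16 14 13 14 18 21 19]
 [18 13 17 16 16 15 16 17 21 19]
 [16 14 14 17 17 17 17 20 20 17]
 [11 14 15 18 18 18 18 21 20 18]
 [15 16 14 18 17 18 20 18 18 20]
 [13 18 17 18 18 16 18 18 20 19]
 [16 17 19 18 18 18 20 21 18 18]]
[[101 120 126 118  93  71  62  59  62  64]
 [ 60  85 120 128 116  92  69  65  61  63]
 [ 35  51  93 127 134 114  85  70  63  63]
 [ 30  36  63 107 142 132  93  65  61  65]
 [ 32  32  50 100 134 130  97  71  62  63]
 [ 28  36  49  97 129 117  90  66  67  60]
 [ 25  28  53  94 127 118  83  61  67  60]
 [ 26  30  61 106 124  99  73  64  61  62]
 [ 30  47  87 120 127  96  67  66  64  65]
 [ 51  81 115 134 119  93  67  63  63  63]]
```

Request:
apply_moves --series '[{"jaw": -0.3,"linear": [0,-0.356,0.3815],"roll": 0.5},{"jaw": -0.3,"linear": [0,-0.712,0.763],"roll": 1},{"jaw": -0.3,"linear": [0,-0.712,0.763],"roll": 1},{"jaw": -0.3,"linear": [0,-0.712,0.763],"roll": 1},{"jaw": -0.3,"linear": [0,-0.712,0.763],"roll": 1},{"jaw": -0.3,"linear": [0,-0.712,0.763],"roll": 1},{"jaw": -0.3,"linear": [0,-0.712,0.763],"roll": 1},{"jaw": -0.3,"linear": [0,-0.712,0.763],"roll": 1},{"jaw": -0.3,"linear": [0,-0.712,0.763],"roll": 1},{"jaw": -0.3,"linear": [0,-0.712,0.763],"roll": 1},{"jaw": -0.3,"linear": [0,-0.712,0.763],"roll": 1},{"jaw": -0.3,"linear": [0,-0.712,0.763],"roll": 1},{"jaw": -0.3,"linear": [0,-0.712,0.763],"roll": 1},{"jaw": -0.3,"linear": [0,-0.712,0.763],"roll": 1}]'

```text
t: 2.05
tool_pos: [0.4873, 0.0407, 0.2187]
orientation: [0.626, 1.478, -0.626]
force: [-0.0, -0.9, -0.5]
opening: 0.0604
```

Request:
apply_moves --series '[{"jaw": -0.3,"linear": [0,0,0],"roll": 0.5},{"jaw": -0.3,"linear": [0,0,0],"roll": 1},{"jaw": -0.3,"linear": [0,0,0],"roll": 1},{"jaw": -0.3,"linear": [0,0,0],"roll": 1}]'

```text
t: 2.55
tool_pos: [0.4871, 0.0416, 0.2188]
orientation: [1.024, 1.316, -1.024]
force: [-0.9, -0.2, 0.7]
opening: 0.0609
```

```bash
cat >> h.py <<'E'
def to(target,deg=None):
    "shift in tool axes /0.6 to target (x,y,z), roll/30 so that tool y points along world heading deg (mod 180)"
    s,R=tool(); y=np.degrees(np.arctan2(R[1,1],R[0,1]))
    print("t",round(s["t"],2),"tcp",s["tool_pos"].round(4),"yhead",y.round(2),"F",s["force"].round(1),"open",round(s["opening"],4),"q6",s["q"][5].round(2))
    print(" linear",(R.T@(np.array(target)-s["tool_pos"])/.6).round(4), "" if deg is None else " roll %.3f"%(-((deg-y+90)%180-90)/30))
E
python3 -c "
from h import *
to((.488,.039,.067),11.5)"
```

```text
t 2.55 tcp [0.4871 0.0416 0.2188] yhead 14.23 F [-0.9 -0.2  0.7] open 0.0609 q6 -0.27
 linear [0.253  0.0004 0.0044]  roll 0.091
```

Request:
apply_moves --series '[{"jaw": -0.3,"linear": [0.08,0,0.004],"roll": 0.09},{"jaw": -0.3,"linear": [0.16,0,0.004],"roll": 0.09},{"jaw": -0.3,"linear": [0.22,0,0.004],"roll": 0.09},{"jaw": -0.3,"linear": [0.249,0,0.004],"roll": 0.09},{"jaw": -0.3,"linear": [0.249,0,0.004],"roll": 0.09},{"jaw": -0.3,"linear": [0.249,0,0.004],"roll": 0.09},{"jaw": -0.3,"linear": [0.249,0,0.004],"roll": 0.09}]'

```text
t: 3.42
tool_pos: [0.4892, 0.0392, 0.0712]
orientation: [1.06, 1.295, -1.057]
force: [-0.2, -0.3, -0.4]
opening: 0.0604
```

```bash
python3 -c "
from h import *
to((.488,.039,.067),11.5)
b=cam('scene');crop(b,180,110,200,140,4,'pics/s1.png')"
```

```text
t 3.42 tcp [0.4892 0.0392 0.0712] yhead 11.55 F [-0.2 -0.3 -0.4] open 0.0604 q6 -0.23
 linear [ 0.007  -0.002  -0.0001]  roll 0.002
```

View pics/s1.png

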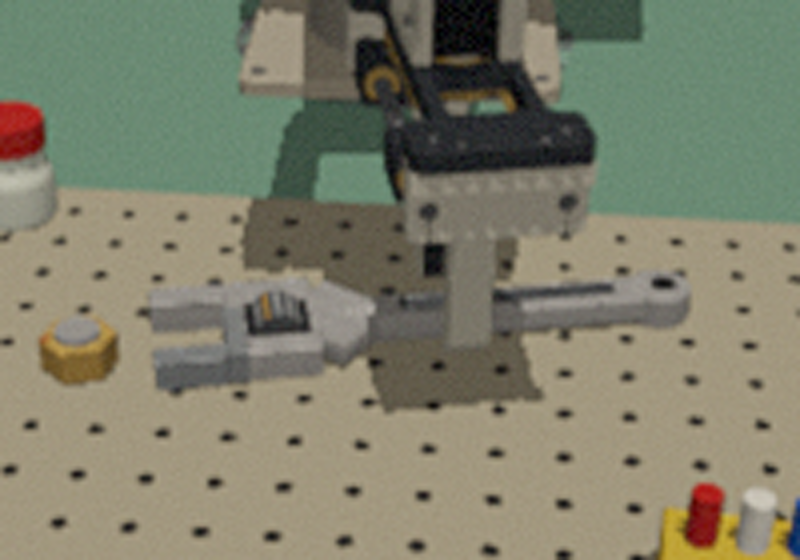

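The open fingers straddle the handle at about (470,320) in the crop. The nut at (80,350) is still ahead of the mouth. I'll close now.

Request:
apply_moves --series '[{"jaw": -0.3,"linear": [0.004,-0.002,0],"roll": 0},{"jaw": 0.8,"linear": [0.004,-0.002,0],"roll": 0},{"jaw": 0.8,"linear": [0.004,-0.002,0],"roll": 0},{"jaw": 0.8,"linear": [0.004,-0.002,0],"roll": 0},{"jaw": 0.8,"linear": [0.004,-0.002,0],"roll": 0},{"jaw": 0.8,"linear": [0.004,-0.002,0],"roll": 0},{"jaw": 0.8,"linear": [0.004,-0.002,0],"roll": 0},{"jaw": 0.8,"linear": [0.004,-0.002,0],"roll": 0}]' --force 25

```text
t: 4.47
tool_pos: [0.4879, 0.0389, 0.0685]
orientation: [1.06, 1.295, -1.058]
force: [0.8, 1.1, -1.4]
opening: 0.0215
```

```bash
python3 -c "
from h import *
to((.488,.039,.067),11.5)
a=cam('top')
s,R=tool();p=s['tool_pos']
# wrench frame in tool: handle angle = tool y heading-90
N=np.array([.5275,-.1227])
for al in(17.,):
  r=np.radians(al);x=np.array([np.sin(r),-np.cos(r)]);y=np.array([np.cos(r),np.sin(r)])
  for g in(-30,-10,-2,): # nut local x = -g.. seat to nut
    seat=N-2*y+x*g
    print(g,'tcp target',(seat-.1195*x).round(4)); to([*(seat-.1195*x),p[2]],al)
"
```

```text
t 4.47 tcp [0.4879 0.0389 0.0685] yhead 11.55 F [ 0.8  1.1 -1.4] open 0.0215 q6 -0.23
 linear [ 0.0026  0.0002 -0.0001]  roll 0.002
-30 tcp target [-10.1912  28.096 ]
t 4.53 tcp [0.4879 0.0389 0.0686] yhead 11.55 F [ 1.6 -0.2 -1.4] open 0.0213 q6 -0.23
 linear [ -0.0777  -8.0787 -49.3779]  roll -0.182
-10 tcp target [-4.3438  8.9699]
t 4.53 tcp [0.4879 0.0389 0.0686] yhead 11.55 F [ 1.6 -0.2 -1.4] open 0.0213 q6 -0.23
 linear [ -0.0325  -4.9105 -16.1955]  roll -0.182
-2 tcp target [-2.0048  1.3194]
t 4.53 tcp [0.4879 0.0389 0.0686] yhead 11.55 F [ 1.6 -0.2 -1.4] open 0.0213 q6 -0.23
 linear [-0.0145 -3.6432 -2.9225]  roll -0.182
```

```bash
python3 -c "
from h import *
s,R=tool();p=s['tool_pos']
N=np.array([.5275,-.1227]);al=17.
r=np.radians(al);x=np.array([np.sin(r),-np.cos(r)]);y=np.array([np.cos(r),np.sin(r)])
for g in(-30,-10,1):
    seat=N-.002*y+.001*x*g
    to([*(seat-.1195*x),p[2]],al)
"
```

```text
t 4.53 tcp [0.4879 0.0389 0.0686] yhead 11.55 F [ 1.6 -0.2 -1.4] open 0.0213 q6 -0.23
 linear [-0.     -0.0162  0.0294]  roll -0.182
t 4.53 tcp [0.4879 0.0389 0.0686] yhead 11.55 F [ 1.6 -0.2 -1.4] open 0.0213 q6 -0.23
 linear [ 0.     -0.0131  0.0626]  roll -0.182
t 4.53 tcp [0.4879 0.0389 0.0686] yhead 11.55 F [ 1.6 -0.2 -1.4] open 0.0213 q6 -0.23
 linear [ 0.0001 -0.0113  0.0808]  roll -0.182
```

Request:
apply_moves --series '[{"jaw": 0.8,"linear": [0,-0.008,0.008],"roll": -0.09},{"jaw": 0.8,"linear": [0,-0.0165,0.016],"roll": -0.18},{"jaw": 0.8,"linear": [0,-0.0165,0.024],"roll": -0.18},{"jaw": 0.8,"linear": [0,-0.0165,0.024],"roll": -0.18},{"jaw": 0.8,"linear": [0,-0.0165,0.024],"roll": -0.18}]'

```text
t: 5.15
tool_pos: [0.4809, 0.0226, 0.0685]
orientation: [0.989, 1.332, -0.988]
force: [-2.4, 0.9, 2.4]
opening: 0.0214
```

```bash
python3 -c "
from h import *
to((.488,.039,.067),17)
a=cam('top');b=cam('scene')
A=cv2.resize(a['pixels'][205:265,260:345],None,fx=9,fy=9,interpolation=cv2.INTER_CUBIC)
cv2.imwrite('pics/t2.png',A)"
```

```text
t 5.15 tcp [0.4809 0.0226 0.0685] yhead 16.91 F [-2.4  0.9  2.4] open 0.0214 q6 -0.35
 linear [ 0.0026  0.0193 -0.0228]  roll -0.003
```

View pics/t2.png

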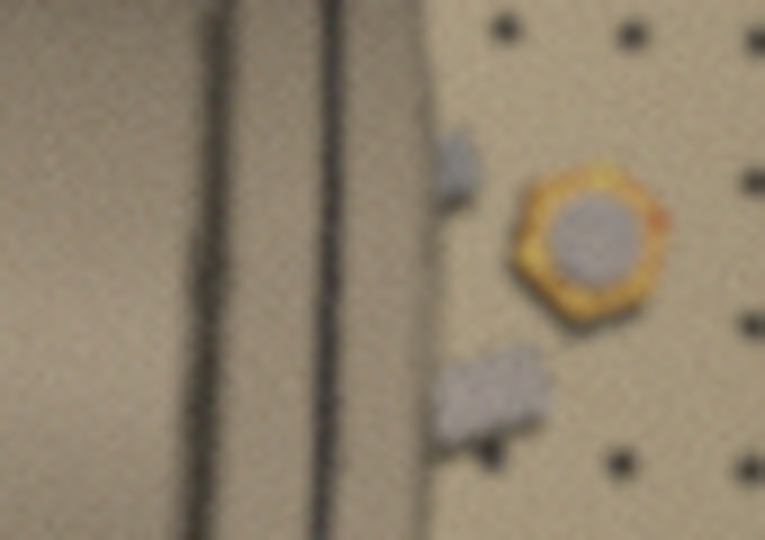

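```bash
python3 -c "
from h import *
s,R=tool();p=s['tool_pos']
N=np.array([.5275,-.1227]);al=18.5
r=np.radians(al);x=np.array([np.sin(r),-np.cos(r)]);y=np.array([np.cos(r),np.sin(r)])
for g in(-25,-12,0):
    seat=N-.002*y+.001*x*g
    to([*(seat-.1195*x),p[2]],al)
"
```

```text
t 5.25 tcp [0.4809 0.0226 0.0685] yhead 16.93 F [-2.5 -0.9  3.3] open 0.0216 q6 -0.35
 linear [ 0.     -0.0062  0.0137]  roll -0.052
t 5.25 tcp [0.4809 0.0226 0.0685] yhead 16.93 F [-2.5 -0.9  3.3] open 0.0216 q6 -0.35
 linear [ 0.     -0.0056  0.0353]  roll -0.052
t 5.25 tcp [0.4809 0.0226 0.0685] yhead 16.93 F [-2.5 -0.9  3.3] open 0.0216 q6 -0.35
 linear [ 0.0001 -0.005   0.0553]  roll -0.052
```

Request:
apply_moves --series '[{"jaw": 0.8,"linear": [0,-0.006,0.006],"roll": -0.05},{"jaw": 0.8,"linear": [0,-0.006,0.014],"roll": -0.05},{"jaw": 0.8,"linear": [0,-0.006,0.021],"roll": -0.05},{"jaw": 0.8,"linear": [0,-0.0055,0.028],"roll": -0.05},{"jaw": 0.8,"linear": [0,-0.0055,0.035],"roll": -0.05},{"jaw": 0.8,"linear": [0,-0.0055,0.035],"roll": -0.05}]'

```text
t: 6.0
tool_pos: [0.4841, 0.0008, 0.0685]
orientation: [0.969, 1.341, -0.969]
force: [-0.1, 0.8, -1.0]
opening: 0.0215
```

Request:
apply_moves --series '[{"jaw": 0.8,"linear": [0,0,0.004],"roll": 0},{"jaw": 0.8,"linear": [0,0,0.008],"roll": 0},{"jaw": 0.8,"linear": [0,0,0.012],"roll": 0},{"jaw": 0.8,"linear": [0,0,0.016],"roll": 0},{"jaw": 0.8,"linear": [0,0,0.016],"roll": 0}]'

```text
t: 6.62
tool_pos: [0.4872, -0.0086, 0.0686]
orientation: [0.969, 1.34, -0.969]
force: [-0.5, 2.4, 0.7]
opening: 0.0215
```

```bash
python3 -c "
from h import *
to((.488,.039,.067),18.5)
b=cam('scene')
cv2.imwrite('pics/s2.png',cv2.resize(b['pixels'][155:235,170:270],None,fx=7,fy=7,interpolation=cv2.INTER_CUBIC))"
```

```text
t 6.62 tcp [ 0.4872 -0.0086  0.0686] yhead 18.39 F [-0.5  2.4  0.7] open 0.0215 q6 -0.44
 linear [ 0.0024  0.0263 -0.075 ]  roll -0.004
```

View pics/s2.png

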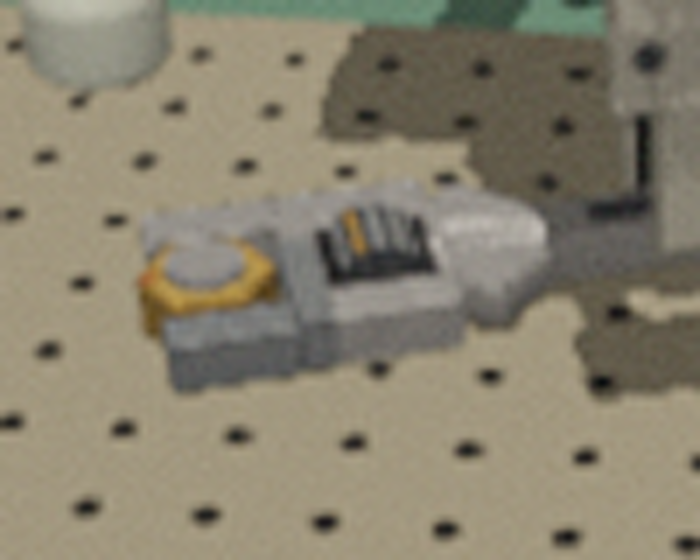

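The nut at (205,275) is between the jaws, just short of the throat at (290,270). I'll nudge forward until I feel contact.

Request:
apply_moves --series '[{"jaw": 0.8,"linear": [0,0,0.003],"roll": 0},{"jaw": 0.8,"linear": [0,0,0.003],"roll": 0},{"jaw": 0.8,"linear": [0,0,0.003],"roll": 0}]'

```text
t: 7.05
tool_pos: [0.4879, -0.0105, 0.0686]
orientation: [0.969, 1.34, -0.969]
force: [-0.5, 2.6, 0.3]
opening: 0.0214
```

Request:
apply_moves --series '[{"jaw": 0.8,"linear": [0,0,0.003],"roll": 0},{"jaw": 0.8,"linear": [0,0,0.003],"roll": 0},{"jaw": 0.8,"linear": [0,0,0.003],"roll": 0}]'

```text
t: 7.42
tool_pos: [0.4881, -0.0114, 0.0685]
orientation: [0.969, 1.341, -0.969]
force: [-3.2, 7.2, 3.1]
opening: 0.0213
```

Request:
apply_moves --series '[{"jaw": -0.3,"linear": [0,0,0],"roll": 0},{"jaw": -0.3,"linear": [0,0,0],"roll": 0},{"jaw": -0.3,"linear": [0,0,0],"roll": 0},{"jaw": -0.3,"linear": [0,0,0],"roll": 0},{"jaw": -0.3,"linear": [-0.06,0,0],"roll": 0},{"jaw": 1,"linear": [-0.1,0,0],"roll": 0.3},{"jaw": 1,"linear": [-0.1,0,0],"roll": 0.6},{"jaw": 1,"linear": [-0.1,0,0],"roll": 1},{"jaw": 1,"linear": [-0.1,0,0],"roll": 1}]'

```text
t: 8.55
tool_pos: [0.488, -0.0114, 0.1286]
orientation: [1.357, 1.104, -1.355]
force: [-0.9, -1.1, 0.1]
opening: 0.0252
```

Request:
apply_moves --series '[{"jaw": 1,"linear": [0,0,0],"roll": 0.35},{"jaw": 1,"linear": [0,0,0],"roll": 0.7},{"jaw": 1,"linear": [0,0,0],"roll": 1},{"jaw": 1,"linear": [0,0,0],"roll": 1}]'

```text
t: 9.05
tool_pos: [0.4879, -0.0115, 0.1285]
orientation: [1.719, 0.774, -1.716]
force: [-0.4, -0.0, 0.3]
opening: 0.0004
```

Request:
apply_moves --series '[{"jaw": 1,"linear": [0,0,0],"roll": 0.35},{"jaw": 1,"linear": [0,0,0],"roll": 0.7},{"jaw": 1,"linear": [0,0,0],"roll": 1},{"jaw": 1,"linear": [0,0,0],"roll": 1}]'

```text
t: 9.55
tool_pos: [0.4879, -0.0115, 0.1284]
orientation: [2.044, 0.339, -2.039]
force: [0.9, -0.1, 0.4]
opening: 0.0003
```

```bash
python3 -c "
from h import *
a=cam('top');b=cam('scene')
A=cv2.resize(a['pixels'][200:300,190:350],None,fx=5,fy=5,interpolation=cv2.INTER_CUBIC)
B=cv2.resize(b['pixels'][130:210,190:350],None,fx=5,fy=5,interpolation=cv2.INTER_CUBIC)
cv2.imwrite('pics/s3.png',cv2.resize(np.vstack([A,B]),None,fx=.66,fy=.66))
x=np.array([.3156,-.949]);y=np.array([.949,.3156]);r=np.array([.5165,-.0841])
for d in(-.014,0,.014):
  to([*(r+x*d),.092],18.4+90)"
```

```text
t 9.65 tcp [ 0.4879 -0.0115  0.1284] yhead -70.98 F [ 1.3 -0.4  0. ] open 0.0004 q6 1.11
 linear [ 0.0609  0.1065 -0.0058]  roll 0.021
t 9.65 tcp [ 0.4879 -0.0115  0.1284] yhead -70.98 F [ 1.3 -0.4  0. ] open 0.0004 q6 1.11
 linear [ 0.061   0.1298 -0.0056]  roll 0.021
t 9.65 tcp [ 0.4879 -0.0115  0.1284] yhead -70.98 F [ 1.3 -0.4  0. ] open 0.0004 q6 1.11
 linear [ 0.061   0.1532 -0.0053]  roll 0.021
```

View pics/s3.png

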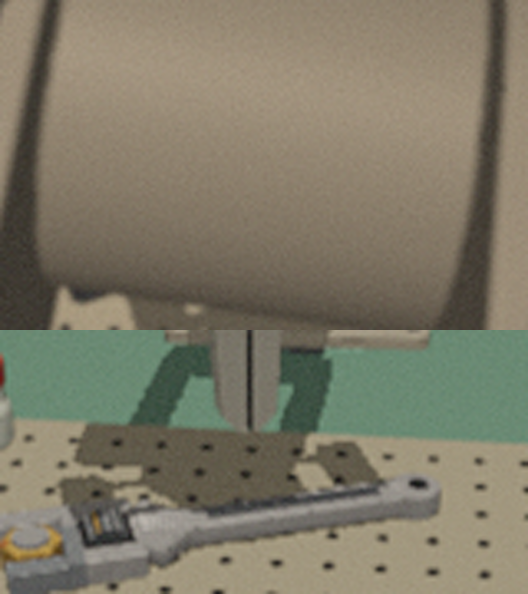

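Request:
apply_moves --series '[{"jaw": 1,"linear": [0,0.06,-0.0056],"roll": 0.02},{"jaw": 1,"linear": [0.04,0.115,-0.0056],"roll": 0.02},{"jaw": 1,"linear": [0.06,0.115,-0.0056],"roll": 0.02},{"jaw": 1,"linear": [0.062,0.115,-0.0056],"roll": 0.02},{"jaw": 1,"linear": [0.064,0.115,-0.0056],"roll": 0.02},{"jaw": 1,"linear": [0.064,0.115,-0.0056],"roll": 0.02}]'

```text
t: 10.4
tool_pos: [0.514, -0.0751, 0.0909]
orientation: [2.049, 0.331, -2.043]
force: [-0.0, -0.7, -0.6]
opening: 0.0008
```

```bash
python3 -c "
from h import *
x=np.array([.3156,-.949]);r=np.array([.5165,-.0841])
to([*(r-x*.009),.0865],18.4+90)"
```

```text
t 10.4 tcp [ 0.514  -0.0751  0.0909] yhead -71.49 F [-0.  -0.7 -0.6] open 0.0008 q6 1.0
 linear [0.0073 0.0006 0.0008]  roll 0.004
```

Request:
apply_moves --series '[{"jaw": 1,"linear": [0.004,0,0],"roll": 0},{"jaw": 1,"linear": [0.007,0,0],"roll": 0},{"jaw": 1,"linear": [0.007,0,0],"roll": 0}]'

```text
t: 10.78
tool_pos: [0.5139, -0.075, 0.0865]
orientation: [2.049, 0.332, -2.043]
force: [-0.4, -0.3, -0.1]
opening: 0.0004
```

Request:
apply_moves --series '[{"jaw": 1,"linear": [0.002,0,0],"roll": 0},{"jaw": 1,"linear": [0.002,0,0],"roll": 0}]'

```text
t: 11.02
tool_pos: [0.5138, -0.075, 0.0852]
orientation: [2.049, 0.332, -2.043]
force: [-0.7, -0.0, -1.2]
opening: 0.0006
```

Request:
apply_moves --series '[{"jaw": 1,"linear": [0.002,0,0],"roll": 0},{"jaw": 1,"linear": [0.002,0,0],"roll": 0}]'

```text
t: 11.28
tool_pos: [0.5137, -0.075, 0.0838]
orientation: [2.049, 0.332, -2.043]
force: [-0.2, -0.5, -0.3]
opening: 0.0005
```

Request:
apply_moves --series '[{"jaw": 1,"linear": [-0.005,0,0],"roll": 0},{"jaw": 1,"linear": [-0.005,0.01,0],"roll": 0},{"jaw": 1,"linear": [-0.003,0.01,0],"roll": 0},{"jaw": 1,"linear": [-0.003,0.01,0],"roll": 0}]'

```text
t: 11.78
tool_pos: [0.5154, -0.0808, 0.0854]
orientation: [2.048, 0.332, -2.044]
force: [-0.4, 0.3, -1.0]
opening: 0.0007
```

Request:
apply_moves --series '[{"jaw": 1,"linear": [0.002,0,0],"roll": 0},{"jaw": 1,"linear": [0.002,0,0],"roll": 0}]'

```text
t: 12.02
tool_pos: [0.5154, -0.0807, 0.0843]
orientation: [2.048, 0.332, -2.044]
force: [0.2, -0.0, 0.7]
opening: 0.0007
```

Request:
apply_moves --series '[{"jaw": 1,"linear": [0.001,0,0],"roll": 0},{"jaw": 1,"linear": [0.001,0,0],"roll": 0}]'

```text
t: 12.28
tool_pos: [0.5155, -0.0807, 0.0841]
orientation: [2.048, 0.332, -2.044]
force: [-2.6, 1.5, 5.1]
opening: 0.0008
```

Request:
apply_moves --series '[{"jaw": 1,"linear": [0.0018,0,0],"roll": 0},{"jaw": 1,"linear": [0.0018,0.003,0],"roll": 0},{"jaw": 1,"linear": [0.0018,0.006,0],"roll": 0},{"jaw": 1,"linear": [0.0018,0.009,0],"roll": 0}]'

```text
t: 12.78
tool_pos: [0.5172, -0.0852, 0.0841]
orientation: [2.049, 0.333, -2.044]
force: [-6.3, 4.4, 11.6]
opening: 0.0002
```

Request:
apply_moves --series '[{"jaw": 1,"linear": [0.0018,0.004,0],"roll": 0},{"jaw": 1,"linear": [0.0018,0.007,0],"roll": 0},{"jaw": 1,"linear": [0.0018,0.01,0],"roll": 0}]'

```text
t: 13.15
tool_pos: [0.519, -0.0903, 0.0839]
orientation: [2.049, 0.334, -2.044]
force: [-4.8, 4.0, 8.9]
opening: 0.0003
```

```bash
python3 -c "
from h import *
x=np.array([.3156,-.949]);r=np.array([.5165,-.0841])
to([*(r-x*.008),.0865],18.4+90)
b=cam('scene')
cv2.imwrite('pics/s4.png',cv2.resize(b['pixels'][155:235,170:270],None,fx=7,fy=7,interpolation=cv2.INTER_CUBIC))"
```

```text
t 13.15 tcp [ 0.519  -0.0903  0.0839] yhead -71.46 F [-4.8  4.   8.9] open 0.0003 q6 0.98
 linear [-0.0043 -0.0245  0.0006]  roll 0.005
```

View pics/s4.png

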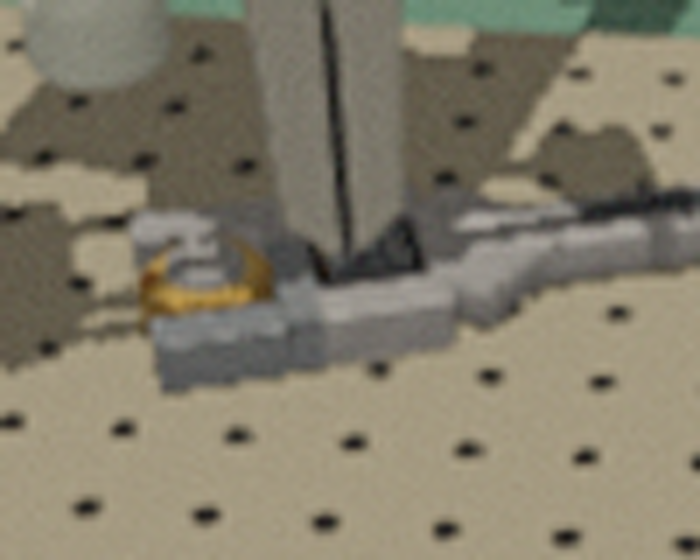

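Request:
apply_moves --series '[{"jaw": 1,"linear": [-0.006,0,0],"roll": 0},{"jaw": 1,"linear": [-0.006,-0.012,0],"roll": 0},{"jaw": 1,"linear": [-0.006,-0.024,0],"roll": 0},{"jaw": 1,"linear": [-0.004,-0.024,0],"roll": 0},{"jaw": 1,"linear": [0,-0.024,0],"roll": 0},{"jaw": 1,"linear": [0.0016,-0.023,0],"roll": 0},{"jaw": 1,"linear": [0.0016,-0.019,0],"roll": 0},{"jaw": 1,"linear": [0.0016,-0.015,0],"roll": 0},{"jaw": 1,"linear": [0.0016,-0.011,0],"roll": 0}]'

```text
t: 14.32
tool_pos: [0.5171, -0.0839, 0.0841]
orientation: [2.049, 0.335, -2.044]
force: [-4.3, 4.4, 11.6]
opening: 0.0004
```

Request:
apply_moves --series '[{"jaw": 1,"linear": [0.0018,0.004,0],"roll": 0},{"jaw": 1,"linear": [0.0018,0.008,0],"roll": 0},{"jaw": 1,"linear": [0.0018,0.011,0],"roll": 0},{"jaw": 1,"linear": [0.0018,0.014,0],"roll": 0}]'

```text
t: 14.82
tool_pos: [0.5198, -0.0917, 0.0837]
orientation: [2.049, 0.336, -2.045]
force: [-3.4, 2.8, 6.6]
opening: 0.0011
```

Request:
apply_moves --series '[{"jaw": 1,"linear": [-0.006,0,0],"roll": 0},{"jaw": 1,"linear": [-0.006,-0.013,0],"roll": 0},{"jaw": 1,"linear": [-0.006,-0.026,0],"roll": 0},{"jaw": 1,"linear": [-0.004,-0.026,0],"roll": 0},{"jaw": 1,"linear": [0,-0.026,0],"roll": 0},{"jaw": 1,"linear": [0.0018,-0.025,0],"roll": 0},{"jaw": 1,"linear": [0.0018,-0.021,0],"roll": 0},{"jaw": 1,"linear": [0.0018,-0.017,0],"roll": 0},{"jaw": 1,"linear": [0.0018,-0.013,0],"roll": 0}]'

```text
t: 15.95
tool_pos: [0.5177, -0.0838, 0.084]
orientation: [2.05, 0.337, -2.044]
force: [-4.9, 4.7, 13.2]
opening: 0.0005
```

Request:
apply_moves --series '[{"jaw": 1,"linear": [0.0019,0.004,0],"roll": 0},{"jaw": 1,"linear": [0.0019,0.008,0],"roll": 0},{"jaw": 1,"linear": [0.0019,0.011,0],"roll": 0},{"jaw": 1,"linear": [0.0019,0.013,0],"roll": 0}]'

```text
t: 16.45
tool_pos: [0.5207, -0.0908, 0.0839]
orientation: [2.052, 0.338, -2.044]
force: [-1.3, 3.9, 8.6]
opening: 0.0004
```

```bash
python3 -c "
from h import *
x=np.array([.3156,-.949]);r=np.array([.5165,-.0841])
to([*(r-x*.008),.0865],18.4+90)"
```

```text
t 16.45 tcp [ 0.5207 -0.0908  0.0839] yhead -71.45 F [-1.3  3.9  8.6] open 0.0004 q6 0.97
 linear [-0.0043 -0.0261  0.003 ]  roll 0.005
```

Request:
apply_moves --series '[{"jaw": 1,"linear": [-0.006,0,0.003],"roll": 0},{"jaw": 1,"linear": [-0.006,-0.013,0.003],"roll": 0},{"jaw": 1,"linear": [-0.006,-0.026,0.003],"roll": 0},{"jaw": 1,"linear": [-0.004,-0.026,0.003],"roll": 0},{"jaw": 1,"linear": [0,-0.026,0.003],"roll": 0},{"jaw": 1,"linear": [0.0018,-0.025,0.003],"roll": 0},{"jaw": 1,"linear": [0.0018,-0.021,0.003],"roll": 0},{"jaw": 1,"linear": [0.0018,-0.017,0.003],"roll": 0},{"jaw": 1,"linear": [0.0018,-0.013,0.003],"roll": 0}]'

```text
t: 17.58
tool_pos: [0.5168, -0.0834, 0.0841]
orientation: [2.053, 0.339, -2.043]
force: [-5.0, 5.8, 11.8]
opening: 0.0005
```

Request:
apply_moves --series '[{"jaw": 1,"linear": [0.0019,0.004,0],"roll": 0},{"jaw": 1,"linear": [0.0019,0.008,0],"roll": 0},{"jaw": 1,"linear": [0.0019,0.011,0],"roll": 0},{"jaw": 1,"linear": [0.0019,0.013,0],"roll": 0}]'

```text
t: 18.08
tool_pos: [0.5197, -0.0902, 0.084]
orientation: [2.054, 0.34, -2.043]
force: [-4.0, 5.7, 9.3]
opening: 0.0005
```

Request:
apply_moves --series '[{"jaw": 1,"linear": [-0.006,0,0],"roll": 0},{"jaw": 1,"linear": [-0.006,-0.013,0],"roll": 0},{"jaw": 1,"linear": [-0.006,-0.026,0],"roll": 0},{"jaw": 1,"linear": [-0.004,-0.026,0],"roll": 0},{"jaw": 1,"linear": [0,-0.026,0],"roll": 0},{"jaw": 1,"linear": [0.0018,-0.025,0],"roll": 0},{"jaw": 1,"linear": [0.0018,-0.021,0],"roll": 0},{"jaw": 1,"linear": [0.0018,-0.017,0],"roll": 0},{"jaw": 1,"linear": [0.0018,-0.013,0],"roll": 0}]'

```text
t: 19.2
tool_pos: [0.5171, -0.0816, 0.0841]
orientation: [2.054, 0.343, -2.044]
force: [-7.7, 6.9, 14.7]
opening: 0.0005
```

Request:
apply_moves --series '[{"jaw": 1,"linear": [0.0016,0.004,0],"roll": 0},{"jaw": 1,"linear": [0.0016,0.008,0],"roll": 0},{"jaw": 1,"linear": [0.0016,0.011,0],"roll": 0},{"jaw": 1,"linear": [0.0016,0.013,0],"roll": 0}]'

```text
t: 19.7
tool_pos: [0.5195, -0.0877, 0.084]
orientation: [2.055, 0.346, -2.045]
force: [-6.9, 9.6, 12.9]
opening: 0.0007
```

Request:
apply_moves --series '[{"jaw": 1,"linear": [-0.006,0,0],"roll": 0},{"jaw": 1,"linear": [-0.006,-0.013,0],"roll": 0},{"jaw": 1,"linear": [-0.006,-0.024,0],"roll": 0},{"jaw": 1,"linear": [-0.004,-0.024,0],"roll": 0},{"jaw": 1,"linear": [0,-0.024,0],"roll": 0},{"jaw": 1,"linear": [0.0014,-0.023,0],"roll": 0},{"jaw": 1,"linear": [0.0014,-0.019,0],"roll": 0},{"jaw": 1,"linear": [0.0014,-0.015,0],"roll": 0}]'

```text
t: 20.7
tool_pos: [0.5158, -0.077, 0.0832]
orientation: [2.055, 0.352, -2.049]
force: [-6.1, 15.4, 9.9]
opening: 0.0003
```

```bash
python3 -c "
from h import *
x=np.array([.3156,-.949]);r=np.array([.5165,-.0841])
to([*r,.0865],18.4+90)
b=cam('scene')
cv2.imwrite('pics/s5.png',cv2.resize(b['pixels'][170:230,180:260],None,fx=9,fy=9,interpolation=cv2.INTER_CUBIC))"
```

```text
t 20.7 tcp [ 0.5158 -0.077   0.0832] yhead -71.4 F [-6.1 15.4  9.9] open 0.0003 q6 0.98
 linear [-0.0057  0.0115  0.0027]  roll 0.007
```

View pics/s5.png

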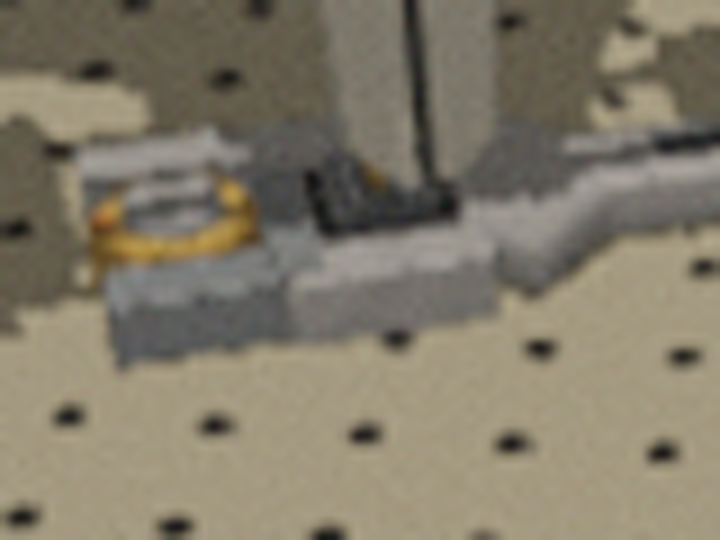

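Request:
apply_moves --series '[{"jaw": 1,"linear": [-0.008,-0.002,0],"roll": 0},{"jaw": 1,"linear": [-0.008,0.005,0.002],"roll": 0},{"jaw": 1,"linear": [-0.004,0.007,0.002],"roll": 0},{"jaw": 1,"linear": [-0.001,0.007,0.002],"roll": 0},{"jaw": 1,"linear": [0.0006,0.007,0.002],"roll": 0},{"jaw": 1,"linear": [0.0006,0.01,0.002],"roll": 0},{"jaw": 1,"linear": [0.0006,0.014,0.002],"roll": 0}]'

```text
t: 21.62
tool_pos: [0.5171, -0.084, 0.084]
orientation: [2.056, 0.355, -2.05]
force: [-7.1, 8.6, 15.5]
opening: 0.0008
```

Request:
apply_moves --series '[{"jaw": 1,"linear": [0.0012,0.004,0],"roll": 0},{"jaw": 1,"linear": [0.0012,0.008,0],"roll": 0},{"jaw": 1,"linear": [0.0012,0.011,0],"roll": 0}]'

```text
t: 22.0
tool_pos: [0.5191, -0.0886, 0.084]
orientation: [2.057, 0.359, -2.051]
force: [-3.9, 8.4, 9.9]
opening: 0.0004
```

Request:
apply_moves --series '[{"jaw": 1,"linear": [-0.03,0,0],"roll": 0},{"jaw": 1,"linear": [-0.08,0,0],"roll": -0.3},{"jaw": 1,"linear": [-0.08,-0.06,0],"roll": -0.6},{"jaw": 1,"linear": [-0.08,-0.13,0],"roll": -1},{"jaw": 1,"linear": [-0.08,-0.13,0],"roll": -1},{"jaw": 1,"linear": [-0.08,-0.13,0],"roll": -1}]'

```text
t: 22.75
tool_pos: [0.4947, -0.0161, 0.1342]
orientation: [1.732, 0.795, -1.716]
force: [1.1, -0.4, 0.2]
opening: 0.0007
```

Request:
apply_moves --series '[{"jaw": -0.3,"linear": [0,0,0],"roll": -0.35},{"jaw": -0.3,"linear": [0,0,0],"roll": -0.7},{"jaw": -0.3,"linear": [0,0,0],"roll": -1},{"jaw": -0.3,"linear": [0,0,0],"roll": -1}]'

```text
t: 23.25
tool_pos: [0.495, -0.0172, 0.1343]
orientation: [1.372, 1.122, -1.349]
force: [0.3, 1.1, -0.4]
opening: 0.0358
```

Request:
apply_moves --series '[{"jaw": -0.3,"linear": [0,0,0],"roll": -0.35},{"jaw": -0.3,"linear": [0,0,0],"roll": -0.7},{"jaw": -0.3,"linear": [0,0,0],"roll": -1},{"jaw": -0.3,"linear": [0,0,0],"roll": -1}]'

```text
t: 23.75
tool_pos: [0.4953, -0.0178, 0.1344]
orientation: [0.989, 1.353, -0.962]
force: [-0.5, 0.2, 0.2]
opening: 0.0602
```

```bash
python3 -c "
from h import *
to([.4881,-.0114,.0685],18.4); print(tool()[1].round(3))
b=cam('scene')
cv2.imwrite('pics/s6.png',cv2.resize(b['pixels'][160:230,180:330],None,fx=5.3,fy=5.3,interpolation=cv2.INTER_CUBIC))"
```

```text
t 23.75 tcp [ 0.4953 -0.0178  0.1344] yhead 18.03 F [-0.5  0.2  0.2] open 0.0602 q6 -0.47
 linear [ 0.1099 -0.0088 -0.0118]  roll -0.012
[[ 0.001  0.951  0.31 ]
 [ 0.02   0.31  -0.951]
 [-1.     0.007 -0.018]]
```

View pics/s6.png

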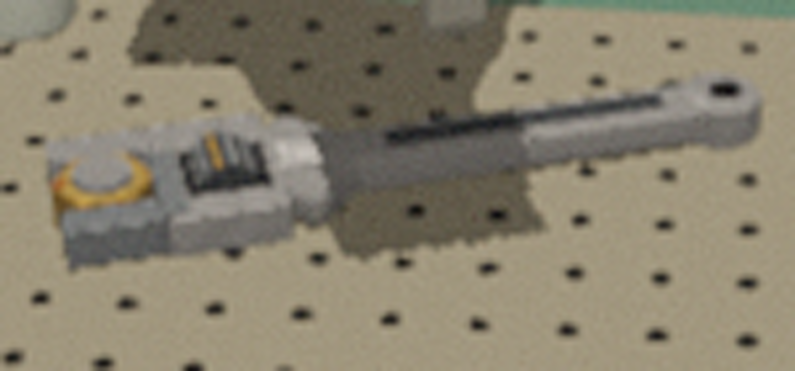

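The jaws now sit against the nut at (105,185), and the handle hole is at (725,90). Next I'll work out the handle line and the turning arc.

```bash
python3 -c "
from h import *
b=cam('scene')
h=onz(b,(180+725/5.3-.4,160+90/5.3-.4),.0789)
N=np.array([.5277,-.1227]); d=N-h[:2]; al=np.degrees(np.arctan2(d[0],-d[1])); print(h,al,np.linalg.norm(d))
L=np.hypot(*d)
x=d/L; g=N-.13*x; print(g)
to([*g,.0690],al)"
```

```text
[0.45845831 0.08471893 0.0789    ] 18.460313301532533 0.21867104305623167
[0.4865358  0.00061062]
t 23.85 tcp [ 0.4952 -0.0176  0.1343] yhead 17.98 F [ 0.7 -0.2  0.6] open 0.0604 q6 -0.47
 linear [ 0.1094 -0.005  -0.0313]  roll -0.016
```

Request:
apply_moves --series '[{"jaw": -0.2,"linear": [0,-0.005,-0.065],"roll": -0.016},{"jaw": -0.2,"linear": [0.05,-0.005,-0.065],"roll": -0.016},{"jaw": -0.2,"linear": [0.09,-0.005,-0.065],"roll": -0.016},{"jaw": -0.2,"linear": [0.109,-0.005,-0.065],"roll": -0.016},{"jaw": -0.2,"linear": [0.109,-0.005,-0.065],"roll": -0.016},{"jaw": 0.35,"linear": [0.109,-0.005,-0.065],"roll": -0.016},{"jaw": 0.35,"linear": [0.109,-0.005,-0.065],"roll": -0.016},{"jaw": 0.35,"linear": [0.109,-0.005,-0.065],"roll": -0.016}]'

```text
t: 24.85
tool_pos: [0.4808, 0.0198, 0.0703]
orientation: [0.984, 1.355, -0.956]
force: [-0.3, -1.0, -0.7]
opening: 0.0317
```

```bash
cat >> h.py <<'E'
def arc(alphas,N=(.5277,-.1227),r=.15,off=.004,z=.069):
    for al in alphas:
        a=np.radians(al);x=np.array([np.sin(a),-np.cos(a)]);y=np.array([np.cos(a),np.sin(a)])
        print(al,end=" ");to([*(np.array(N)-r*x+off*y),z],al)
E
python3 -c "
from h import *
arc([18.5,16,13,10,7,4,0])"
```

```text
18.5 t 24.85 tcp [0.4808 0.0198 0.0703] yhead 18.44 F [-0.3 -1.  -0.7] open 0.0317 q6 -0.41
 linear [ 0.0022  0.0054 -0.    ]  roll -0.002
16 t 24.85 tcp [0.4808 0.0198 0.0703] yhead 18.44 F [-0.3 -1.  -0.7] open 0.0317 q6 -0.41
 linear [0.0023 0.0163 0.0005]  roll 0.081
13 t 24.85 tcp [0.4808 0.0198 0.0703] yhead 18.44 F [-0.3 -1.  -0.7] open 0.0317 q6 -0.41
 linear [0.0024 0.0293 0.0017]  roll 0.181
10 t 24.85 tcp [0.4808 0.0198 0.0703] yhead 18.44 F [-0.3 -1.  -0.7] open 0.0317 q6 -0.41
 linear [0.0024 0.0423 0.0037]  roll 0.281
7 t 24.85 tcp [0.4808 0.0198 0.0703] yhead 18.44 F [-0.3 -1.  -0.7] open 0.0317 q6 -0.41
 linear [0.0025 0.0551 0.0063]  roll 0.381
4 t 24.85 tcp [0.4808 0.0198 0.0703] yhead 18.44 F [-0.3 -1.  -0.7] open 0.0317 q6 -0.41
 linear [0.0025 0.0678 0.0096]  roll 0.481
0 t 24.85 tcp [0.4808 0.0198 0.0703] yhead 18.44 F [-0.3 -1.  -0.7] open 0.0317 q6 -0.41
 linear [0.0026 0.0844 0.0149]  roll 0.615
```

Request:
apply_moves --series '[{"jaw": 0.35,"linear": [0.0023,0.0054,0],"roll": 0},{"jaw": 0.35,"linear": [0.0023,0.011,0],"roll": 0.04},{"jaw": 0.35,"linear": [0.0023,0.0163,0.0005],"roll": 0.08},{"jaw": 0.35,"linear": [0.0023,0.0228,0.001],"roll": 0.13}]'

```text
t: 25.35
tool_pos: [0.4926, 0.0231, 0.0687]
orientation: [1.034, 1.332, -1.012]
force: [-7.0, -3.4, 5.7]
opening: 0.0302
```

```bash
python3 -c "
from h import *
arc([13,10,7,4,0,-4,-8])"
```

```text
13 t 25.35 tcp [0.4926 0.0231 0.0687] yhead 14.47 F [-7.  -3.4  5.7] open 0.0302 q6 -0.33
 linear [-0.0005  0.009   0.0001]  roll 0.049
10 t 25.35 tcp [0.4926 0.0231 0.0687] yhead 14.47 F [-7.  -3.4  5.7] open 0.0302 q6 -0.33
 linear [-0.0005  0.0221  0.0011]  roll 0.149
7 t 25.35 tcp [0.4926 0.0231 0.0687] yhead 14.47 F [-7.  -3.4  5.7] open 0.0302 q6 -0.33
 linear [-0.0005  0.0351  0.0028]  roll 0.249
4 t 25.35 tcp [0.4926 0.0231 0.0687] yhead 14.47 F [-7.  -3.4  5.7] open 0.0302 q6 -0.33
 linear [-0.0005  0.0479  0.0052]  roll 0.349
0 t 25.35 tcp [0.4926 0.0231 0.0687] yhead 14.47 F [-7.  -3.4  5.7] open 0.0302 q6 -0.33
 linear [-0.0005  0.0649  0.0094]  roll 0.482
-4 t 25.35 tcp [0.4926 0.0231 0.0687] yhead 14.47 F [-7.  -3.4  5.7] open 0.0302 q6 -0.33
 linear [-0.0006  0.0815  0.0148]  roll 0.616
-8 t 25.35 tcp [0.4926 0.0231 0.0687] yhead 14.47 F [-7.  -3.4  5.7] open 0.0302 q6 -0.33
 linear [-0.0006  0.0977  0.0214]  roll 0.749
```

Request:
apply_moves --series '[{"jaw": 0.35,"linear": [-0.002,0.0045,0],"roll": 0.025},{"jaw": 0.35,"linear": [-0.002,0.009,0],"roll": 0.05},{"jaw": 0.35,"linear": [-0.002,0.0135,0.0005],"roll": 0.08},{"jaw": 0.35,"linear": [-0.002,0.018,0.0008],"roll": 0.115},{"jaw": 0.35,"linear": [-0.002,0.022,0.0011],"roll": 0.15}]'

```text
t: 25.98
tool_pos: [0.5056, 0.0258, 0.0698]
orientation: [1.094, 1.3, -1.072]
force: [-3.3, -0.6, -2.3]
opening: 0.0304
```

```bash
python3 -c "
from h import *
arc([7,4,0,-4,-8])
b=cam('scene')
cv2.imwrite('pics/s7.png',cv2.resize(b['pixels'][160:230,180:330],None,fx=5.3,fy=5.3,interpolation=cv2.INTER_CUBIC))"
```

```text
7 t 25.98 tcp [0.5056 0.0258 0.0698] yhead 9.91 F [-3.3 -0.6 -2.3] open 0.0304 q6 -0.24
 linear [0.0013 0.013  0.0009]  roll 0.097
4 t 25.98 tcp [0.5056 0.0258 0.0698] yhead 9.91 F [-3.3 -0.6 -2.3] open 0.0304 q6 -0.24
 linear [0.0013 0.0261 0.0022]  roll 0.197
0 t 25.98 tcp [0.5056 0.0258 0.0698] yhead 9.91 F [-3.3 -0.6 -2.3] open 0.0304 q6 -0.24
 linear [0.0013 0.0433 0.0051]  roll 0.330
-4 t 25.98 tcp [0.5056 0.0258 0.0698] yhead 9.91 F [-3.3 -0.6 -2.3] open 0.0304 q6 -0.24
 linear [0.0012 0.0603 0.0091]  roll 0.464
-8 t 25.98 tcp [0.5056 0.0258 0.0698] yhead 9.91 F [-3.3 -0.6 -2.3] open 0.0304 q6 -0.24
 linear [0.0011 0.0769 0.0144]  roll 0.597
```

View pics/s7.png

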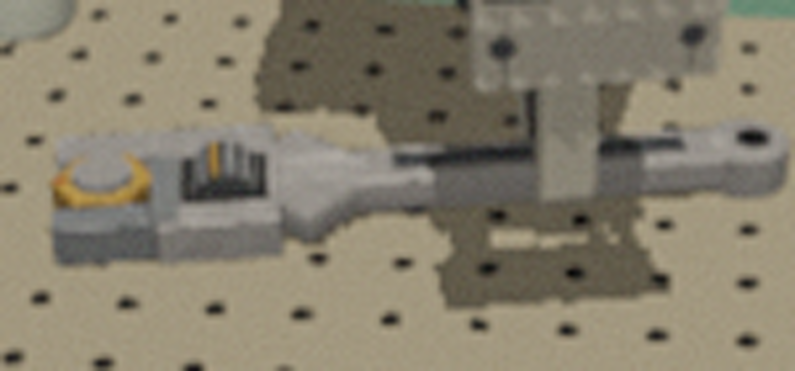

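The wrench has turned with the nut, and the nut at (100,180) is still home. Push force is about 3 N, so I'll continue.

Request:
apply_moves --series '[{"jaw": 0.35,"linear": [0,0.0065,0.0004],"roll": 0.05},{"jaw": 0.35,"linear": [0,0.013,0.0009],"roll": 0.097},{"jaw": 0.35,"linear": [0,0.0195,0.0015],"roll": 0.147},{"jaw": 0.35,"linear": [0,0.026,0.0022],"roll": 0.197},{"jaw": 0.35,"linear": [0,0.032,0.003],"roll": 0.24},{"jaw": 0.35,"linear": [0,0.038,0.004],"roll": 0.29},{"jaw": 0.35,"linear": [0,0.0433,0.0051],"roll": 0.33},{"jaw": 0.35,"linear": [0,0.049,0.0064],"roll": 0.375},{"jaw": 0.35,"linear": [0,0.055,0.0078],"roll": 0.42},{"jaw": 0.35,"linear": [0,0.0603,0.0091],"roll": 0.464},{"jaw": 0.35,"linear": [0,0.0603,0.0091],"roll": 0.464}]'

```text
t: 27.4
tool_pos: [0.5431, 0.0266, 0.07]
orientation: [1.275, 1.189, -1.254]
force: [-3.1, 1.5, -2.3]
opening: 0.0301
```

```bash
python3 -c "
from h import *
arc([-7,-10,-13,-16,-18,-20,-22],z=.0698)"
```

```text
-7 t 27.4 tcp [0.5431 0.0266 0.07  ] yhead -4.09 F [-3.1  1.5 -2.3] open 0.0301 q6 0.01
 linear [0.0003 0.0115 0.0007]  roll 0.097
-10 t 27.4 tcp [0.5431 0.0266 0.07  ] yhead -4.09 F [-3.1  1.5 -2.3] open 0.0301 q6 0.01
 linear [0.0003 0.0245 0.002 ]  roll 0.197
-13 t 27.4 tcp [0.5431 0.0266 0.07  ] yhead -4.09 F [-3.1  1.5 -2.3] open 0.0301 q6 0.01
 linear [0.0002 0.0375 0.004 ]  roll 0.297
-16 t 27.4 tcp [0.5431 0.0266 0.07  ] yhead -4.09 F [-3.1  1.5 -2.3] open 0.0301 q6 0.01
 linear [0.0001 0.0503 0.0067]  roll 0.397
-18 t 27.4 tcp [0.5431 0.0266 0.07  ] yhead -4.09 F [-3.1  1.5 -2.3] open 0.0301 q6 0.01
 linear [0.0001 0.0587 0.0089]  roll 0.464
-20 t 27.4 tcp [0.5431 0.0266 0.07  ] yhead -4.09 F [-3.1  1.5 -2.3] open 0.0301 q6 0.01
 linear [0.     0.0671 0.0114]  roll 0.530
-22 t 27.4 tcp [0.5431 0.0266 0.07  ] yhead -4.09 F [-3.1  1.5 -2.3] open 0.0301 q6 0.01
 linear [-0.0001  0.0754  0.0142]  roll 0.597
```

Now to −12°, then in small steps.

Request:
apply_moves --series '[{"jaw": 0.35,"linear": [0,0.0058,0.0003],"roll": 0.05},{"jaw": 0.35,"linear": [0,0.0115,0.0007],"roll": 0.097},{"jaw": 0.35,"linear": [0,0.018,0.0013],"roll": 0.147},{"jaw": 0.35,"linear": [0,0.0245,0.002],"roll": 0.197},{"jaw": 0.35,"linear": [0,0.03,0.0028],"roll": 0.24},{"jaw": 0.35,"linear": [0,0.033,0.0033],"roll": 0.265}]'

```text
t: 28.15
tool_pos: [0.5629, 0.0232, 0.07]
orientation: [1.376, 1.118, -1.357]
force: [-4.0, 2.0, 1.2]
opening: 0.0303
```

Request:
apply_moves --series '[{"jaw": 0.35,"linear": [0,0.003,0.0002],"roll": 0.025},{"jaw": 0.35,"linear": [0,0.006,0.0003],"roll": 0.05},{"jaw": 0.35,"linear": [0,0.006,0.0003],"roll": 0.05}]'

```text
t: 28.52
tool_pos: [0.5667, 0.0222, 0.07]
orientation: [1.395, 1.103, -1.376]
force: [-2.7, 2.1, -0.9]
opening: 0.0306
```

Request:
apply_moves --series '[{"jaw": 0.35,"linear": [0,0.003,0.0002],"roll": 0.025},{"jaw": 0.35,"linear": [0,0.006,0.0003],"roll": 0.05},{"jaw": 0.35,"linear": [0,0.006,0.0003],"roll": 0.05}]'

```text
t: 28.9
tool_pos: [0.5704, 0.0212, 0.07]
orientation: [1.414, 1.088, -1.394]
force: [-3.2, 2.1, -1.7]
opening: 0.0302
```

```bash
python3 -c "
from h import *
arc([-14,-16,-18,-20,-22],z=.0698)"
```

```text
-14 t 28.9 tcp [0.5704 0.0212 0.07  ] yhead -15.11 F [-3.2  2.1 -1.7] open 0.0302 q6 0.19
 linear [ 0.0004 -0.0043 -0.0001]  roll -0.037
-16 t 28.9 tcp [0.5704 0.0212 0.07  ] yhead -15.11 F [-3.2  2.1 -1.7] open 0.0302 q6 0.19
 linear [0.0004 0.0044 0.0002]  roll 0.030
-18 t 28.9 tcp [0.5704 0.0212 0.07  ] yhead -15.11 F [-3.2  2.1 -1.7] open 0.0302 q6 0.19
 linear [0.0003 0.0131 0.0007]  roll 0.096
-20 t 28.9 tcp [0.5704 0.0212 0.07  ] yhead -15.11 F [-3.2  2.1 -1.7] open 0.0302 q6 0.19
 linear [0.0002 0.0218 0.0015]  roll 0.163
-22 t 28.9 tcp [0.5704 0.0212 0.07  ] yhead -15.11 F [-3.2  2.1 -1.7] open 0.0302 q6 0.19
 linear [0.0002 0.0305 0.0026]  roll 0.230
```

Request:
apply_moves --series '[{"jaw": 0.35,"linear": [0,0.0025,0.0002],"roll": 0.018},{"jaw": 0.35,"linear": [0,0.005,0.0003],"roll": 0.036},{"jaw": 0.35,"linear": [0,0.005,0.0003],"roll": 0.036}]'

```text
t: 29.28
tool_pos: [0.5734, 0.0203, 0.07]
orientation: [1.428, 1.078, -1.408]
force: [-3.7, 2.3, -0.9]
opening: 0.0304
```

Request:
apply_moves --series '[{"jaw": 0.35,"linear": [0,0.0025,0.0002],"roll": 0.018},{"jaw": 0.35,"linear": [0,0.005,0.0003],"roll": 0.036},{"jaw": 0.35,"linear": [0,0.005,0.0003],"roll": 0.036}]'

```text
t: 29.65
tool_pos: [0.5761, 0.0195, 0.07]
orientation: [1.441, 1.068, -1.422]
force: [-4.6, 3.6, 0.3]
opening: 0.0304
```

Request:
apply_moves --series '[{"jaw": 0.35,"linear": [0,0.002,0.0001],"roll": 0.015},{"jaw": 0.35,"linear": [0,0.004,0.0002],"roll": 0.03},{"jaw": 0.35,"linear": [0,0.004,0.0002],"roll": 0.03}]'

```text
t: 30.02
tool_pos: [0.5778, 0.0189, 0.0699]
orientation: [1.452, 1.06, -1.434]
force: [-6.8, 3.8, 2.9]
opening: 0.0305
```

Request:
apply_moves --series '[{"jaw": 0.35,"linear": [0,0.0015,0.0001],"roll": 0.01},{"jaw": 0.35,"linear": [0,0.0015,0.0001],"roll": 0.01}]'

```text
t: 30.28
tool_pos: [0.5778, 0.0189, 0.0699]
orientation: [1.455, 1.058, -1.439]
force: [-7.2, 3.6, 3.0]
opening: 0.0305
```

```bash
python3 -c "
from h import *
arc([-18,-20],z=.0698)
b=cam('scene')
cv2.imwrite('pics/s8.png',cv2.resize(b['pixels'][160:230,180:330],None,fx=5.3,fy=5.3,interpolation=cv2.INTER_CUBIC))"
```

```text
-18 t 30.27 tcp [0.5778 0.0189 0.0699] yhead -18.46 F [-7.2  3.6  3. ] open 0.0305 q6 0.25
 linear [0.0002 0.0001 0.0002]  roll -0.015
-20 t 30.27 tcp [0.5778 0.0189 0.0699] yhead -18.46 F [-7.2  3.6  3. ] open 0.0305 q6 0.25
 linear [0.0001 0.0089 0.0005]  roll 0.051
```

Extra command produced no motion and the reaction doubled to about 8 N, so this is the solid stop, after about 36.5° of turn. I'll release and lift clear.

Request:
apply_moves --series '[{"jaw": 0.35,"linear": [0,-0.003,0],"roll": 0},{"jaw": 0.2,"linear": [0,-0.006,0],"roll": 0},{"jaw": 0,"linear": [0,-0.006,0],"roll": 0},{"jaw": 0,"linear": [0,-0.006,0],"roll": 0},{"jaw": 0,"linear": [-0.05,-0.006,0],"roll": 0},{"jaw": 0,"linear": [-0.12,-0.006,0],"roll": 0},{"jaw": 0,"linear": [-0.15,0,-0.09],"roll": 0},{"jaw": 0,"linear": [-0.15,0,-0.18],"roll": 0},{"jaw": 0,"linear": [-0.15,0,-0.25],"roll": 0},{"jaw": 0,"linear": [-0.15,0,-0.25],"roll": 0}]'

```text
t: 31.58
tool_pos: [0.626, 0.1622, 0.1625]
orientation: [1.453, 1.061, -1.436]
force: [-0.2, -0.7, -0.8]
opening: 0.0466
```

```bash
python3 -c "
from h import *
arc([-18])
b=cam('scene');a=cam('top')
A=cv2.resize(a['pixels'][185:255,200:350],None,fx=4.5,fy=4.5,interpolation=cv2.INTER_CUBIC)
B=cv2.resize(b['pixels'][160:220,185:335],None,fx=4.5,fy=4.5,interpolation=cv2.INTER_CUBIC)
cv2.imwrite('pics/s9.png',np.vstack([A,B]))"
```

```text
-18 t 31.57 tcp [0.626  0.1622 0.1625] yhead -18.26 F [-0.2 -0.7 -0.8] open 0.0466 q6 0.48
 linear [1.511e-01 1.000e-04 2.551e-01]  roll -0.009
```

View pics/s9.png

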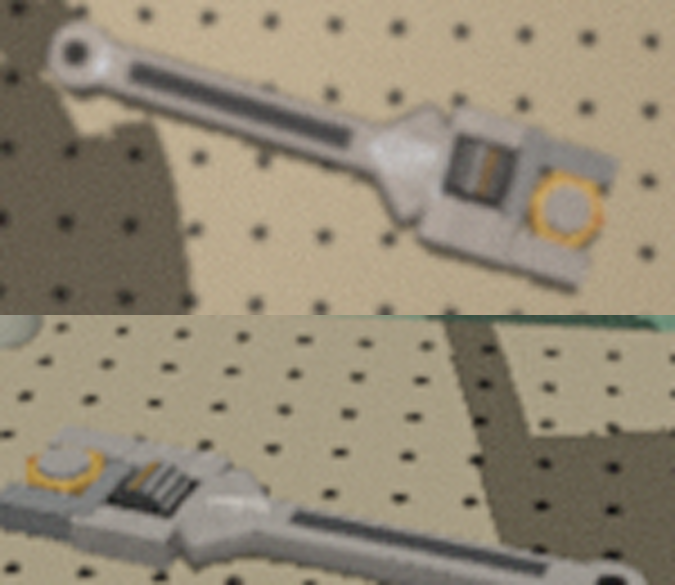

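```bash
python3 -c "
from h import *
s,_=tool();print(s['t'],abs(s['dq']).max(),s['force'])
close_job()"
```

```text
31.675 0.02634311822437305 [-0.72050776  0.22112273 -0.46198756]
the job is handed in; nothing more can be done
```

The nut appears to be fully tight, with the wrench left flat on the deck and the nut home between its jaws. I handed the job in at 31.7 s of the 72 s. No verdict is given, and neither the nut angle nor the jaw travel can be read directly.

- **Sliding home:** I gripped the handle, lined the wrench up with a corner of the nut and slid it forward until the throat touched, at about 8 N.
- **Closing the jaws:** It took about five strokes on the roller, with readings at the end of each move showing 7–16 N of press. In the later strokes the finger slipped on the roller (side force about 0.9 of the press), so the jaws had closed on the nut. Once the fingertip caught the back of the roller instead, and the total force there was about 19 N, under the 30 N limit.
- **Tightening:** I pushed the handle clockwise about 36.5° with the fingers loosely around it. Pushing took about 4 N while the nut turned, then rose to 8 N with no further movement.

**Last checks:** The final picture shows the wrench with its jaws snug on the nut. The nut centre is about 1 mm from the wrench's nut seat along the wrench. The arm was clear of everything and nearly still.

**What is inferred:** That the nut reached its stop rests on that rise in force. The 36.5° turn would put its starting angle at about 0.06 rad, inside the stated range. I did not push harder to confirm, because the moving jaw can slide back at about 65 N and was probably close to that already. I did not measure the jars and rack again at the end, but the arm kept well clear of them.

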